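# Lid the drinks dispenser and hold its tap half open

## Task

Get the drinks dispenser ready for flushing: set its loose lid down on the tank, without dropping it, so that it sits fully seated and level, and let go of it. Only then pull the spring-return tap handle out to its half-open mark, about 30 degrees from upright and never near wide open, and finish while still gripping it there, since it snaps shut when let go. Leave the jug under the spout, the glass, the bottle and the tub standing where they are.

Things in the scene. Friction and masses are not known exactly. Their poses are not given: they have to be found in the camera images.
- dispenser: Fixed drinks dispenser: round metal tank, 180 mm outside, wall 3 mm, open top, floor 140 mm and rim 300 mm above the bench, on three legs; side handles reach 116 mm from the axis at its +y and -y, 262 mm up; drip tray 130 x 140 x 18 mm below the tap. Origin on the tank axis at bench height, z up; the tap is on its own -x side, roughly facing the robot, turned up to 0.35 rad.
- rim (a point): Centre of the tank's open mouth, level with the rim's top edge, 300 mm above the bench; same axes as the dispenser. The mouth's inner diameter is 174 mm.
- lid_knob (a point): Middle of the lid's round black knob (34 mm across, 23 mm high, on a 14 mm stem), the place to grip it: 26 mm above the lid plate's upper face, 41 mm above the lid's underside. z is up along the knob. When the lid is seated and level this point is 29 mm above the rim point and at most about 5 mm aside.
- lid: Loose metal lid, 0.2 to 0.45 kg: plate 194 mm across, 3 mm thick; below it a round plug 164 mm across (chamfered to 152 mm) and 12 mm deep that goes inside the mouth with 5 mm play all round. Lies on the bench right way up, on the other side (left or right) from the dispenser. Origin at the centre of its underside.
- tap (a joint): Lean of the tap handle, rad: 0 upright and shut; grows as its top is pulled out along the dispenser's -x, away from the tank; 0.52 (30 degrees) is the half-open mark, a dark line on the cheeks at its foot; 1.05 is wide open. Its pin lies along the dispenser's y, 165 mm in front of the tank axis, 197 mm above the bench. A spring (about 8 N at the grip at the mark) shuts it when let go.
- tap_grip (a point): Middle of the tap handle's grip, 50 mm from the pin: an upright black paddle 22 mm wide (along y), 14 mm thick (along x), from 23 to 73 mm above the pin. Shut, it is 165 mm in front of the tank axis, 247 mm above the bench. Turns with the handle. Free space at both sides, above and in front; the seated lid's edge is 68 mm behind; the tap's cheeks end 9 mm above the pin.
- jug: Steel jug, 84 mm across, 100 mm high, small handle at its side, loose on the drip tray under the spout; leave alone. Origin at the centre of its underside.
- tumbler: Drinking glass, 68 mm across, 105 mm high, loose on the bench between dispenser and lid; leave alone. Origin at the centre of its underside.
- bottle: Glass water bottle, 80 mm across, 240 mm high, loose at the far side of the bench; leave alone. Origin at the centre of its underside.
- tub: White square plastic tub, 80 x 80 mm, 110 mm high, loose at the far side of the bench; leave alone. Origin at the centre of its underside.
Things that resemble listed ones, but are neither listed nor needed, are in the scene too. Several things have the shape of the lid; the one meant has the colours described above.

How it is judged:
By the outcome, as a careful person would: the job done as asked, in the order asked, and still so for the second after the job is handed in, while the arm keeps its last pose, push and grip.
It also fails if it takes over 58 s, if anything falls off the work surface, if the arm or the gripper's body presses on something with over 40 N, if the wrist force passes 120 N, or if a joint passes its speed limit or range.

## Robot

A 7-joint arm with a two-finger parallel gripper is mounted at the origin on the work surface. World frame = base frame: x ahead of the robot, y to its left, z up, the work surface at z = 0. Lengths are in m, angles in rad, forces in N, time in s.
With the tool pointing down it reaches from about 0.4 to 0.85 m from the base axis. Payload 10.4 kg.
Tool frame: the origin (TCP) lies between the finger pads; the fingertips stand ahead of it and the grasp point (between the pads) lies 6 mm ahead of it (finger_overhang is the z of the fingertips in the tool frame, in m); z points along the fingers, y is the direction in which the jaws open and shut (so a half turn about z gives the same grasp; the last joint's range is limited). The gripper opens to 85 mm and grips with 20 to 120 N. Pads are 22 mm wide; open, the fingers measure 114 mm over their backs; the gripper's body (76 mm by 85 mm) begins 54 mm behind the grasp point. The pads swing forward as they close: fully open they stand 13 mm farther back than shut.
Start: joints at [1.309, 0.332, -0.065, 1.46, 0.022, 1.35, -0.088], TCP at [0.148, -0.607, 0.227] pointing down, gripper open.
Joint ranges: [-2.6, 2.6], [-0.5, 2.12], [-1.47, 1.34], [0.16, 2.42], [-1.27, 4.41], [0.06, 2.06], [-2.6, 2.6]. Speed limits (rad/s): [2.22, 2.22, 2.79, 2.79, 3.14, 3.14, 3.14].

## Interface

Orientations are given as a unit quaternion [x, y, z, w].
In Python, from workcell import * gives the robot as it stands.
- The arm moves only by the shell command python3 -m creep 'ROWS' [FORCE]. ROWS is JSON, a list of rows, each a list of 7 numbers: the turn, a rotation vector about the tool's x, y, z in rad, then the shift along the tool's x, y, z in mm, then the closure in counts, from 0 (fully open) to 255 (shut). In form: [[wx, wy, wz, dx, dy, dz, claw], ...]. A call has 1 to 8 rows; each row shifts and turns the commanded pose from where the row before left it, along the tool's axes as they then stand; what a row does not reach is not made up. A row lasts 1/10 s, in which the tool goes at most 50 mm and 8.59 degrees, less where a joint would pass 70% of its speed; a pose out of reach is approached as far as the arm can. A call is refused whole if a number of a shift passes 50 or a number of a turn 0.15, either way. A call with a gripper value outside its range is refused whole. The fingers move at their own pace and stop on an object; FORCE is the grip in N (left out, the last holds). Time passes only in rows, so rows that do not move let the fingers close. It gives the time, the measured TCP pose, the force and the opening at its end, in the units of the state.
- get_obs(): the state, without advancing time (a new reading comes with each control period).
- camera(name): name is "side" or "top"; returns (picture, depth): 480x640x3 uint8, blue, green, red; 480x640 float32, m along the optical axis (not along the pixel's ray), 0 where there is no reading.
- camera_model(name): a dict with "camera_matrix" (3x3 intrinsics, pixels), "R" (3x3) and "t" (3): a world point X has camera coordinates R X + t. Camera axes: x right, y down, z forward; pixel columns grow to the right and rows downward; lengths in m; the calibration is good to about 2 mm. A picture is of the moment at which its call begins. camera_model takes no time and is no camera call.
- hand_in(): hands the job in, once; it reports no verdict.
The state is a dict: "clock": time; "joint_pos": joint angles; "joint_velocities": joint speeds; "tau": joint torques, N m; "position": TCP position; "ee_rot": TCP orientation; "ft_force": force on the tool from outside, world axes, zero at the start; "torque": the same for the moment, N m; "grip_width": opening from 0.0 (shut) to 1.0 (fully open).
Only numpy, scipy, OpenCV 4.12 (cv2) and the standard library are available. Lean on these libraries where they do the work, as an engineer would, in place of code of your own. Each camera call takes 0.05 s, during which the arm holds its last target.

## Working session

There is one attempt and no reset: what is moved stays moved. The work goes in short steps, Python scripts to look and compute and a shell command to move; the robot and the scene stay as the last step left them, time stands still between calls to the robot, and variables do not carry over. Pictures are saved under pics/ and viewed, and the job is handed in when it is done.

```bash
mkdir -p pics; python3 - <<'E'
from workcell import *
import cv2,numpy as np
o=get_obs();print(o)
for n in("side","top"):
    p,d=camera(n);cv2.imwrite(f"pics/{n}0.png",p);np.savez(f"pics/{n}0.npz",p=p,d=d)
    m=camera_model(n);print(n,m)
try: print(finger_overhang)
except Exception as e: print(e)
E
```

```text
{'clock': 0.0, 'joint_pos': array([ 1.30941869,  0.33288778, -0.06472543,  1.4609581 ,  0.02161084,
        1.34991038, -0.08846405]), 'joint_velocities': array([ 0.00099432,  0.00049794, -0.001922  ,  0.00021438, -0.00020452,
       -0.00102366, -0.0003224 ]), 'tau': array([ 7.82169849e-07, -6.25456023e+01,  4.90916613e-02, -3.91606700e+01,
        1.60908775e-02,  9.99131764e-03, -2.41723910e-05]), 'position': array([ 0.14773372, -0.60688362,  0.22639807]), 'ee_rot': array([ 9.92876363e-01,  1.19146925e-01, -1.22628658e-04, -7.23389176e-04]), 'ft_force': array([-0.28861715, -0.35814358,  0.78432986]), 'torque': array([0.02909784, 0.03221389, 0.0152792 ]), 'grip_width': 0.9987668064350983}
side {'camera_matrix': array([[563.33666156,   0.        , 325.97707971],
       [  0.        , 563.33666156, 242.07623623],
       [  0.        ,   0.        ,   1.        ]]), 'R': array([[-0.69645436, -0.71752915,  0.01016116],
       [-0.37687688,  0.3536843 , -0.85607899],
       [ 0.61066779, -0.60004945, -0.51674512]]), 't': array([0.35533925, 0.38020224, 0.85624751])}
top {'camera_matrix': array([[455.66151816,   0.        , 312.01782301],
       [  0.        , 455.66151816, 242.19264069],
       [  0.        ,   0.        ,   1.        ]]), 'R': array([[-0.01053202, -0.99935507, -0.03432956],
       [-0.9822551 ,  0.01676866, -0.18679864],
       [ 0.18725383,  0.03175302, -0.98179822]]), 't': array([-0.0089066 ,  0.58456199,  0.91445319])}
0.025
```

View pics/side0.png

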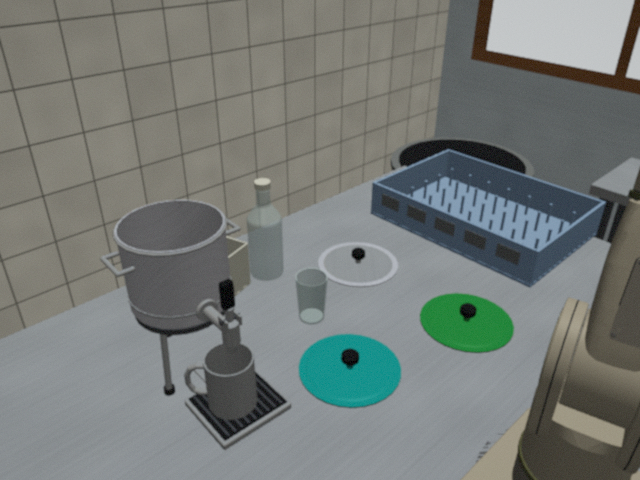

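View pics/top0.png

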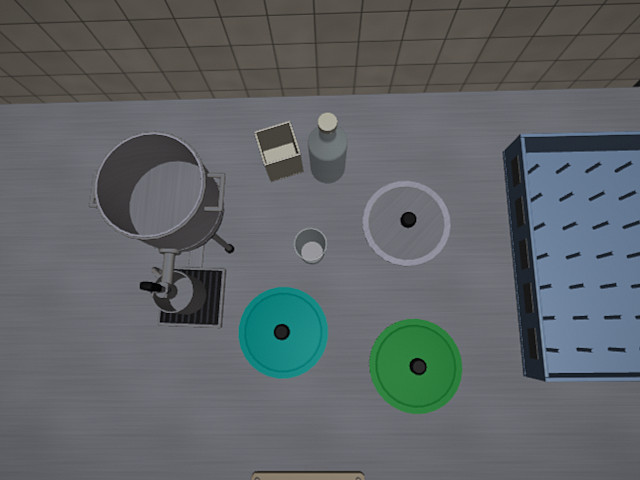

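Three candidates have the lid's shape in the top view: teal (283,332), green (418,366) and grey with a pale rim (407,222). The description is "metal" with a black knob, so the grey one fits. I'll enlarge it to confirm.

```bash
cat > h.py <<'E'
import numpy as np,cv2
from workcell import *
from scipy.spatial.transform import Rotation as Rn
def cloud(n,d):
    m=camera_model(n);K=m["camera_matrix"];v,u=np.mgrid[0:480,0:640]
    c=np.stack([(u-K[0,2])/K[0,0]*d,(v-K[1,2])/K[1,1]*d,d],-1)
    W=(c-m["t"])@m["R"]; W[d<=0]=np.nan
    return W
def proj(n,X):
    m=camera_model(n);c=m["R"]@np.asarray(X)+m["t"];q=m["camera_matrix"]@c;return q[:2]/q[2]
def circ(P):
    A=np.c_[2*P,np.ones(len(P))];s=np.linalg.lstsq(A,(P**2).sum(1),rcond=None)[0]
    return s[:2],np.sqrt(s[2]+s[:2]@s[:2])
E
python3 - <<'E'
from h import *
for n in("side","top"):
    z=np.load(f"pics/{n}0.npz");p=z["p"];W=cloud(n,z["d"])
    print(n)
    pts={"side":dict(knobG=(358,254),plate=(340,265),knobT=(350,356),knobGr=(468,310),tap=(227,295),bench=(400,420)),
     "top":dict(knobG=(408,219),plate=(390,240),knobT=(282,332),knobGr=(418,366),tap=(150,287),bench=(200,400),tub=(290,160),bot=(327,122),tum=(312,250))}[n]
    for k,(u,v) in pts.items(): print(k,np.round(W[v,u],4))
    r=W[(abs(W[...,2]-0.3)<0.004)]; 
    r=r[(r[:,1]>0.05)&(r[:,0]<1)] 
    if len(r)>20:
        for i in range(5):
            c,R=circ(r[:,:2]);e=abs(np.hypot(*(r[:,:2]-c).T)-0.0885);r=r[e<max(.006,np.median(e)*2)]
        print("rim",c,R,len(r))
    # lid knob top z range
    m=(W[...,2]>0.042)&(W[...,2]<0.062)
    u0,v0=pts["knobG"]; q=W[v0-14:v0+15,u0-14:u0+15].reshape(-1,3);q=q[(q[:,2]>.03)];print("knob",np.round(np.median(q,0),4),np.round(q.min(0),4),np.round(q.max(0),4),len(q))
    x=W[v0-60:v0+60,u0-60:u0+60].reshape(-1,3);x=x[(x[:,2]>.008)&(x[:,2]<.025)]
    print("plate",circ(x[:,:2]),(x.max(0)+x.min(0))/2,np.ptp(x,axis=0))
p=np.load("pics/top0.npz")["p"];s=np.load("pics/side0.npz")["p"]
a=cv2.resize(p[160:280,340:480],None,fx=2.8,fy=2.8);b=cv2.resize(s[230:300,300:420],(392,336))
cv2.imwrite("pics/crop.png",np.hstack([a,b]))
E
```

```text
side
knobG [ 0.6227 -0.2147  0.0482]
plate [ 0.6527 -0.1852  0.0157]
knobT [0.3906 0.0552 0.0503]
knobGr [ 0.3164 -0.2156  0.0536]
tap [0.4684 0.2549 0.2487]
bench [ 0.2587  0.0652 -0.0032]
rim [0.34874488 0.11673427] 0.3255901684822513 1306
knob [ 0.6253 -0.2165  0.0478] [ 0.6129 -0.2356  0.0306] [ 0.6464 -0.2047  0.0559] 149
plate (array([ 0.66702872, -0.3071746 ]), np.float64(0.12947038177382056)) [ 0.66794158 -0.31201211  0.01647555] [0.2666964  0.65018116 0.01692583]
top
knobG [ 0.632  -0.2229  0.0516]
plate [ 0.5937 -0.1876  0.0165]
knobT [0.3975 0.0474 0.0485]
knobGr [ 0.3272 -0.2285  0.048 ]
tap [0.4735 0.2432 0.2673]
bench [ 0.2563  0.2283 -0.0051]
tub [0.7547 0.0265 0.0944]
bot [ 0.7706 -0.0523  0.2369]
tum [ 0.5766 -0.015   0.0024]
rim [0.6404525  0.24183511] 0.08864198752371347 824
knob [ 0.6314 -0.2243  0.0488] [ 0.6159 -0.2417  0.0342] [ 0.6495 -0.2089  0.0545] 208
plate (array([ 0.6330393, -0.2258323]), np.float64(0.06955313448048553)) [ 0.63384688 -0.22592718  0.01497315] [0.19236015 0.19315158 0.01373279]
```

View pics/crop.png

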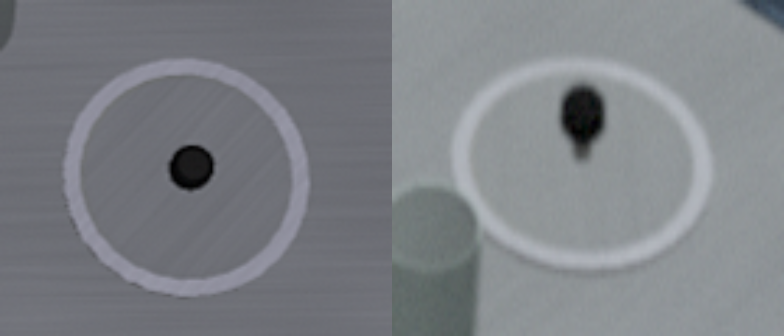

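The crop confirms it: a bare metal plate with a pale metal rim and black knob, knob near (408,219). I measured 193 mm across (expected 194), and it lies on the opposite side from the tank. Next I'll refine the tap direction and the rim.

```bash
python3 - <<'E'
from h import *
for n in("side","top"):
    z=np.load(f"pics/{n}0.npz");p=z["p"].astype(int);W=cloud(n,z["d"])
    m=(p.max(-1)<50)&(W[...,2]>.21)&(W[...,2]<.29)&(W[...,1]>.15)&(W[...,0]<.55)
    q=W[m];print(n,"grip",len(q),np.median(q,0),q.min(0),q.max(0))
    m=(abs(W[...,2]-.3)<.006)&(W[...,1]>.1)&(W[...,1]<.38)&(W[...,0]>.5)&(W[...,0]<.78)
    q=W[m]; c=np.array([.6405,.2418])
    for i in range(8):
        r=q[abs(np.hypot(*(q[:,:2]-c).T)-.0885)<.008]; c,R=circ(r[:,:2])
    print("rim",c,R,len(r),np.median(r[:,2]))
    # side handles: z~.262, r .1-.12
    rr=np.hypot(W[...,0]-c[0],W[...,1]-c[1]); m=(abs(W[...,2]-.265)<.012)&(rr>.1)&(rr<.12)
    q=W[m];a=np.arctan2(q[:,1]-c[1],q[:,0]-c[0]);print("handle ang",[ (np.median(a[s]),s.sum()) for s in (a>0,a<0)])
    # spout pipe: z .15-.22 at r .09-.16
    m=(W[...,2]>.17)&(W[...,2]<.215)&(rr>.105)&(rr<.16)&(W[...,0]<c[0]-.05)
    q=W[m];d=q[:,:2]-c;print("pipe yaw",np.median(np.arctan2(-d[:,1],-d[:,0])),m.sum())
    a=cv2.resize(z["p"][200:340,110:270] if n=="top" else z["p"][250:390,150:310],None,fx=2.5,fy=2.5);cv2.imwrite(f"pics/tap_{n}.png",a)
a=np.hstack([cv2.imread(f"pics/tap_{n}.png") for n in("side","top")]);cv2.imwrite("pics/tap2.png",a)
E
```

```text
side grip 374 [0.46877819 0.25567577 0.25030979] [0.465213   0.24224787 0.21571225] [0.47868339 0.26467144 0.27069324]
rim [0.63749148 0.24520993] 0.08893912654321537 1082 0.2974446767235204
handle ang [(np.float64(1.576921568501692), np.int64(214)), (np.float64(-1.8455076903920318), np.int64(92))]
pipe yaw -0.10027369006600562 192
top grip 183 [0.4753251  0.24330189 0.26524608] [0.46897907 0.23888439 0.21448516] [0.48498555 0.26110112 0.27052887]
rim [0.64033754 0.24168177] 0.0891695218498916 1232 0.2968886616158643
handle ang [(np.float64(1.607343884414871), np.int64(152)), (np.float64(-1.6339996318959007), np.int64(248))]
pipe yaw -0.029244459582463307 318
```

View pics/tap2.png

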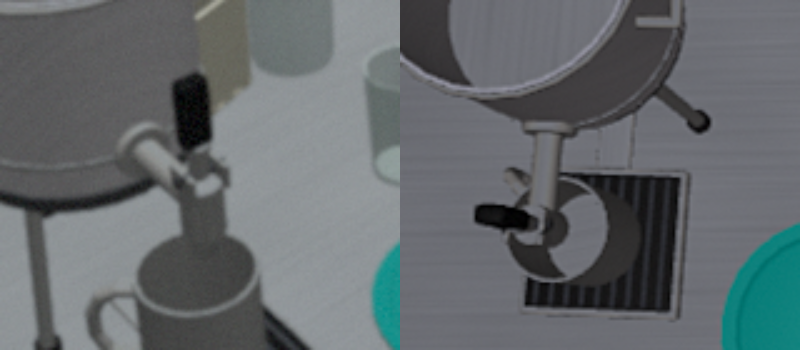

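```bash
python3 -m creep '[[0,0,0.14,0,0,0,0],[0,0,0.14,0,0,0,0],[0,0,0,20,-20,0,0],[0,0,0,30,-26,0,0],[0,0,0,30,-26,0,0],[0,0,0,30,-26,0,0],[0,0,0,30,-26,0,0],[0,0,0,30,-26,0,0]]' 60; python3 -m creep '[[0,0,0,30,-26,0,0],[0,0,0,30,-26,0,0],[0,0,0,30,-26,0,0],[0,0,0,30,-26,0,0],[0,0,0,30,-26,0,0],[0,0,0,30,-26,0,0],[0,0,0,30,-26,0,0],[0,0,0,30,-26,0,0]]'
```

```text
clock: 0.9
position: [0.3248, -0.4631, 0.227]
ee_rot: [1.0, -0.021, -0.0, -0.0]
ft_force: [0.5, -1.4, -1.2]
grip_width: 1.001
clock: 1.7
position: [0.5731, -0.2653, 0.2269]
ee_rot: [1.0, -0.021, -0.0, -0.0]
ft_force: [1.0, 0.1, 0.0]
grip_width: 1.002
```

```bash
python3 -m creep '[[0,0,0,20,0,20,0],[0,0,0,0,0,20,0],[0,0,0,0,0,20,0],[0,0,0,0,0,0,0],[0,0,0,0,0,0,0]]'; python3 - <<'E'
from h import *
o=get_obs();print(o["position"])
R=Rn.from_quat(o["ee_rot"]).as_matrix()
for k in ([.633,-.2255,.049],):
    print("tool delta mm",R.T@(np.array(k)-o["position"])*1000)
z=np.load("pics/top0.npz")
for X in ([.632,-.2255,.053],[.633,-.2255,.015]): print(proj("top",X),proj("side",X))
p,d=camera("top");cv2.imwrite("pics/top1.png",p)
E
```

```text
clock: 2.2
position: [0.5921, -0.2673, 0.1674]
ee_rot: [1.0, -0.021, -0.0, -0.0]
ft_force: [-0.1, -0.1, 0.4]
grip_width: 1.003
[ 0.59206651 -0.26731737  0.16736172]
tool delta mm [ 39.2414774  -43.44642515 118.34802697]
[409.35221798 218.836344  ] [358.32301874 249.12280069]
[406.32581556 222.4587702 ] [357.40007621 262.23681678]
```

View pics/top1.png

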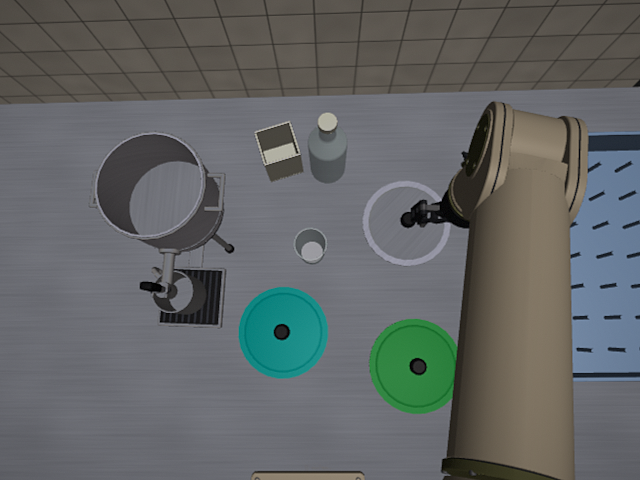

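```bash
python3 -m creep '[[0,0,0,19,-22,0,0],[0,0,0,20,-22,10,0],[0,0,0,0,0,25,0],[0,0,0,0,0,25,0],[0,0,0,0,0,20,0],[0,0,0,0,0,10,0],[0,0,0,0,0,0,0],[0,0,0,0,0,0,0]]'; python3 - <<'E'
from h import *
o=get_obs();print(o["position"])
R=Rn.from_quat(o["ee_rot"]).as_matrix()
print("tool delta mm",R.T@(np.array([.632,-.2255,.049])-o["position"])*1000)
for n in("side","top"):
    p,d=camera(n);cv2.imwrite(f"pics/{n}2.png",p)
    c=p[190:330,280:480] if n=="side" else p[150:290,340:540]
    cv2.imwrite(f"pics/c{n}2.png",cv2.resize(c,None,fx=2,fy=2))
cv2.imwrite("pics/c2.png",np.hstack([cv2.imread(f"pics/c{n}2.png") for n in("side","top")]))
E
```

```text
clock: 3.05
position: [0.6338, -0.2253, 0.0788]
ee_rot: [1.0, -0.021, 0.001, 0.0]
ft_force: [-0.0, 0.5, 0.0]
grip_width: 0.999
[ 0.63375989 -0.2252968   0.07878422]
tool delta mm [-1.80506518  0.25940473 29.78108434]
```

View pics/c2.png

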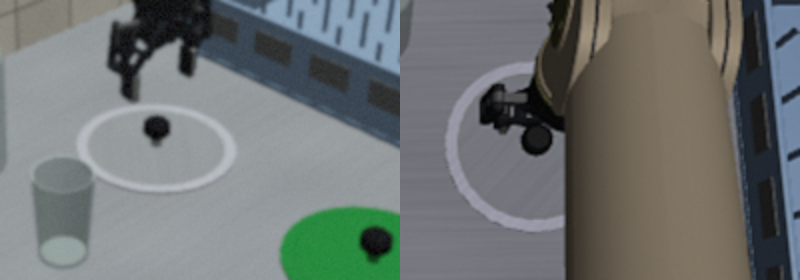

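```bash
python3 - <<'E'
from h import *
o=get_obs();R=Rn.from_quat(o["ee_rot"]).as_matrix()
for n in ("side","top"):
  p,d=camera(n);np.savez(f"pics/{n}2.npz",p=p,d=d);W=cloud(n,d)
  for dy in(-.045,0,.045):
    for dz in (0,.012,.025):print(n,dy,dz,np.round(proj(n,o["position"]+R@[0,dy,dz]),1))
  q=W[(p.max(-1)<60)&(np.hypot(W[...,0]-.634,W[...,1]+.2255)<.075)&(W[...,2]>.057)&(W[...,2]<.09)]
  for s in (q[:,1]>-.2255,q[:,1]<-.2255):
    if s.sum():print(n,s.sum(),np.median(q[s],0),q[s].min(0),q[s].max(0))
E
```

```text
side -0.045 0 [344.3 246.1]
side -0.045 0.012 [344.2 250.4]
side -0.045 0.025 [344.  255.1]
side 0 0 [358.1 239.6]
side 0 0.012 [357.9 243.9]
side 0 0.025 [357.7 248.5]
side 0.045 0 [371.4 233.3]
side 0.045 0.012 [371.1 237.6]
side 0.045 0.025 [370.8 242.2]
top -0.045 0 [389.6 214.5]
top -0.045 0.012 [388.9 215.9]
top -0.045 0.025 [388.1 217.4]
top 0 0 [411.4 215. ]
top 0 0.012 [410.3 216.4]
top 0 0.025 [409.3 217.8]
top 0.045 0 [433.2 215.5]
top 0.045 0.012 [431.9 216.8]
top 0.045 0.025 [430.5 218.3]
```

```bash
python3 - <<'E'
from h import *
print(get_obs()["position"],get_obs()["clock"])
z=np.load("pics/side2.npz");W=cloud("side",z["d"]);p=z["p"]
for u,v in((345,233),(345,236),(344,228),(373,222),(374,226),(342,215),(358,252)):print(u,v,p[v,u],np.round(W[v,u],3))
z=np.load("pics/top2.npz");W=cloud("top",z["d"]);p=z["p"]
for u,v in((384,202),(382,207),(386,212),(390,203),(408,219)):print(u,v,p[v,u],np.round(W[v,u],3))
E
```

```text
[ 0.63364789 -0.22516961  0.0785318 ] 3.25
345 233 [29 28 30] [ 0.626 -0.171  0.122]
345 236 [34 36 29] [ 0.629 -0.174  0.111]
344 228 [21 21 21] [ 0.627 -0.168  0.136]
373 222 [16 14 17] [ 0.626 -0.267  0.114]
374 226 [24 25 24] [ 0.622 -0.266  0.105]
342 215 [27 23 25] [ 0.622 -0.155  0.176]
358 252 [27 28 23] [ 0.626 -0.218  0.051]
384 202 [23 21 22] [ 0.635 -0.157  0.179]
382 207 [8 7 7] [ 0.629 -0.154  0.164]
386 212 [89 84 83] [ 0.657 -0.181  0.016]
390 203 [37 33 34] [ 0.627 -0.165  0.199]
408 219 [27 26 27] [ 0.632 -0.223  0.052]
```

The cameras put the fingertips about 30 mm higher than the reported TCP implies. I'll part-close here, above the knob, and measure again.

```bash
python3 -m creep '[[0,0,0,-1,0,0,120],[0,0,0,0,0,0,120],[0,0,0,0,0,0,120],[0,0,0,0,0,0,120],[0,0,0,0,0,0,120]]'; python3 - <<'E'
from h import *
o=get_obs();print(o["position"],o["joint_pos"])
p,d=camera("side");np.savez("pics/side3.npz",p=p,d=d);W=cloud("side",d)
c=cv2.resize(p[170:290,290:430],None,fx=5,fy=5,interpolation=cv2.INTER_CUBIC);cv2.imwrite("pics/c3.png",c)
q=W[(p.max(-1)<70)&(np.hypot(W[...,0]-.634,W[...,1]+.2255)<.075)&(W[...,2]>.07)&(W[...,2]<.16)]
for a in np.arange(.07,.16,.01):
  s=q[(q[:,2]>=a)&(q[:,2]<a+.01)]
  if len(s):print(round(a,2),len(s),s[:,:2].min(0).round(3),s[:,:2].max(0).round(3))
E
```

```text
clock: 3.75
position: [0.632, -0.2249, 0.0772]
ee_rot: [1.0, -0.021, 0.0, 0.0]
ft_force: [-0.3, 1.7, 0.1]
grip_width: 0.526
[ 0.63202479 -0.22490682  0.07720371] [ 0.51616612  0.56604827 -0.33558775  1.47688729  0.1964514   1.13179548
 -1.46647434]
0.08 5 [ 0.624 -0.248] [ 0.632 -0.246]
0.09 41 [ 0.617 -0.251] [ 0.64  -0.187]
0.1 51 [ 0.619 -0.255] [ 0.638 -0.185]
0.11 49 [ 0.618 -0.253] [ 0.637 -0.186]
0.12 49 [ 0.616 -0.273] [ 0.639 -0.177]
0.13 104 [ 0.614 -0.282] [ 0.642 -0.168]
0.14 93 [ 0.613 -0.282] [ 0.644 -0.165]
0.15 140 [ 0.612 -0.284] [ 0.645 -0.162]
```

View pics/c3.png

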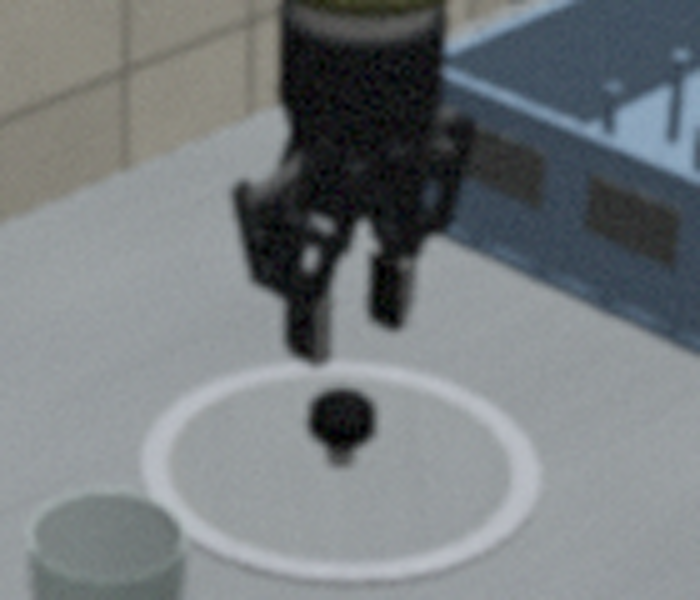

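Part-closed, the tips are at about z 0.088, with the knob centred beneath them at crop (342,418). By reported TCP they should be near 0.057, so I'll use the camera heights and go down in stages.

```bash
python3 -m creep '[[0,0,0,0,0,10,70],[0,0,0,0,0,10,70],[0,0,0,0,0,10,70],[0,0,0,0,0,10,70],[0,0,0,0,0,0,70],[0,0,0,0,0,0,70]]'; python3 - <<'E'
from h import *
o=get_obs();print(o["position"],o["joint_pos"])
p,d=camera("side");np.savez("pics/side4.npz",p=p,d=d);W=cloud("side",d)
c=cv2.resize(p[190:310,290:430],None,fx=5,fy=5,interpolation=cv2.INTER_CUBIC);cv2.imwrite("pics/c4.png",c)
q=W[(p.max(-1)<70)&(np.hypot(W[...,0]-.634,W[...,1]+.2255)<.075)&(W[...,2]>.02)&(W[...,2]<.16)]
for a in np.arange(.02,.12,.01):
  s=q[(q[:,2]>=a)&(q[:,2]<a+.01)]
  if len(s):print(round(a,2),len(s),s[:,:2].min(0).round(3),s[:,:2].max(0).round(3))
E
```

```text
clock: 4.4
position: [0.6319, -0.2248, 0.0368]
ee_rot: [1.0, -0.021, -0.0, -0.0]
ft_force: [0.9, 0.7, -0.2]
grip_width: 0.727
[ 0.63189975 -0.22480541  0.03684194] [ 0.51113379  0.60875094 -0.32782414  1.50391487  0.21199341  1.06460002
 -1.4769743 ]
0.03 17 [ 0.617 -0.223] [ 0.632 -0.208]
0.04 57 [ 0.615 -0.235] [ 0.642 -0.205]
0.05 74 [ 0.617 -0.258] [ 0.644 -0.18 ]
0.06 46 [ 0.617 -0.261] [ 0.637 -0.176]
0.07 51 [ 0.616 -0.261] [ 0.637 -0.178]
0.08 39 [ 0.617 -0.265] [ 0.636 -0.177]
0.09 80 [ 0.616 -0.284] [ 0.644 -0.163]
0.1 91 [ 0.615 -0.287] [ 0.642 -0.158]
0.11 134 [ 0.611 -0.291] [ 0.645 -0.156]
```

View pics/c4.png

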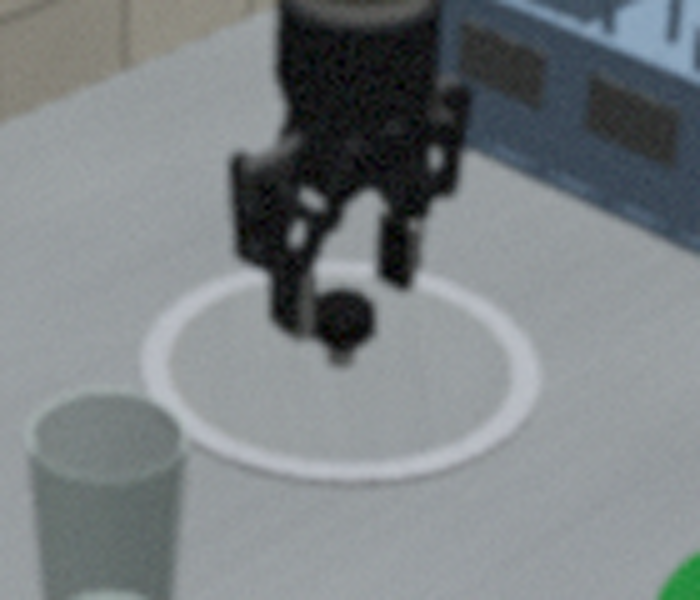

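```bash
python3 -m creep '[[0,0,0,0,0,8,70],[0,0,0,0,0,7,70],[0,0,0,0,0,5,70],[0,0,0,0,0,0,70]]';python3 -m creep '[[0,0,0,0,0,0,140],[0,0,0,0,0,0,180],[0,0,0,0,0,0,200],[0,0,0,0,0,0,200],[0,0,0,0,0,0,200],[0,0,0,0,0,0,200]]' 60; python3 - <<'E'
from h import *
o=get_obs();print(o["position"],o["ft_force"])
p,d=camera("side");np.savez("pics/side5.npz",p=p,d=d);W=cloud("side",d)
c=cv2.resize(p[190:310,290:430],None,fx=5,fy=5,interpolation=cv2.INTER_CUBIC);cv2.imwrite("pics/c5.png",c)
E
```

```text
clock: 4.85
position: [0.6313, -0.2248, 0.016]
ee_rot: [1.0, -0.021, -0.001, -0.0]
ft_force: [-0.2, 0.2, -0.4]
grip_width: 0.725
clock: 5.45
position: [0.6323, -0.2248, 0.0179]
ee_rot: [1.0, -0.021, 0.0, 0.0]
ft_force: [-1.8, 1.3, 4.5]
grip_width: 0.376
[ 0.63234008 -0.22478946  0.01785272] [-1.84495077  1.31126797  4.47284345]
```

View pics/c5.png

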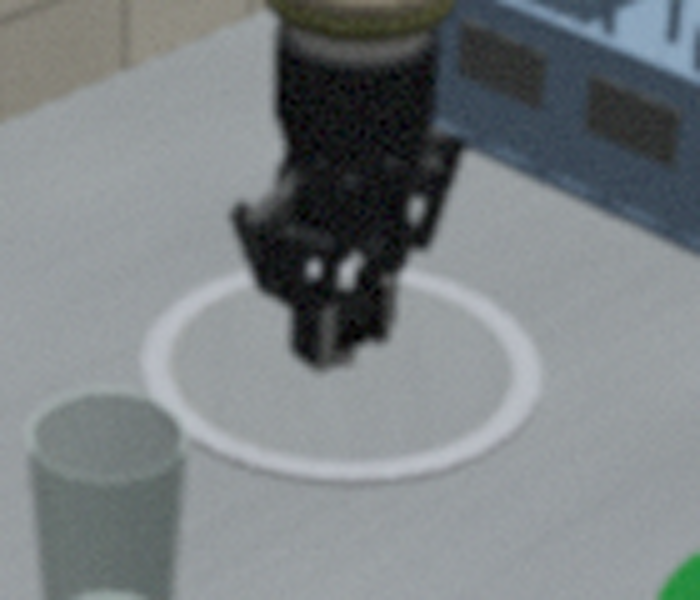

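The grip stopped on the knob at about 32 mm, with a light upward contact of 4.5 N. Lifting a little to check.

```bash
python3 -m creep '[[0,0,0,0,0,-5,200],[0,0,0,0,0,-10,200],[0,0,0,0,0,-15,200],[0,0,0,0,0,-20,200],[0,0,0,0,0,-10,200],[0,0,0,0,0,0,200],[0,0,0,0,0,0,200]]' 80; python3 - <<'E'
from h import *
o=get_obs();print(o["position"],o["ft_force"],o["torque"])
p,d=camera("side");np.savez("pics/side6.npz",p=p,d=d);W=cloud("side",d)
c=cv2.resize(p[150:310,280:460],None,fx=4,fy=4,interpolation=cv2.INTER_CUBIC)[:600];cv2.imwrite("pics/c6.png",c)
E
```

```text
clock: 6.2
position: [0.6318, -0.2249, 0.077]
ee_rot: [1.0, -0.021, -0.0, 0.0]
ft_force: [-1.2, 0.7, -4.5]
grip_width: 0.368
[ 0.63179946 -0.22493665  0.076991  ] [-1.17043052  0.69063792 -4.53122256] [ 0.05078133  0.0511365  -0.00846737]
```

View pics/c6.png

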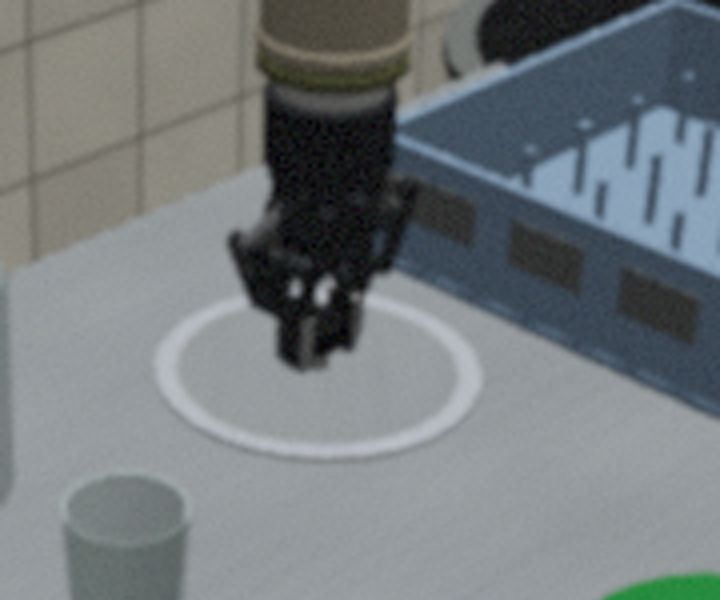

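```bash
cat >> h.py <<'E'
def lidplane(n,W,c,z,tol=.015,rmin=.045,rmax=.1):
    r=np.hypot(W[...,0]-c[0],W[...,1]-c[1]);q=W[(r<rmax)&(r>rmin)&(abs(W[...,2]-z)<tol)]
    A=np.c_[q[:,:2]-c,np.ones(len(q))]
    for i in range(4):
        s=np.linalg.lstsq(A,q[:,2],rcond=None)[0];e=abs(A@s-q[:,2]);k=e<.006;A=A[k];q=q[k]
    print(n,"lid tilt deg",np.degrees(s[:2]).round(2),"z",s[2].round(4),len(q),"bbox centre",((q.max(0)+q.min(0))/2).round(4),np.ptp(q,axis=0).round(3))
    return q
E
python3 - <<'E'
from h import *
W=cloud("side",np.load("pics/side6.npz")["d"])
q=lidplane("side",W,np.array([.628,-.22]),.078,.025)
W=cloud("side",np.load("pics/side0.npz")["d"]); q=lidplane("side0",W,np.array([.628,-.22]),.015,.008)
E
```

```text
side lid tilt deg [ 0.11 -0.32] z 0.0746 1904 bbox centre [ 0.6308 -0.2219  0.0745] [0.193 0.194 0.011]
side0 lid tilt deg [ 0.07 -0.09] z 0.0157 2067 bbox centre [ 0.6311 -0.2221  0.0155] [0.193 0.192 0.011]
```

The lid is level, and the plate top is at z 0.0746 with the TCP reading 0.077. Next I lift it high and carry it across.

```bash
python3 -m creep '[[0,0,0,0,0,-15,200],[0,0,0,0,0,-25,200],[0,0,0,0,0,-30,200],[0,0,0,0,0,-30,200],[0,0,0,0,0,-30,200],[0,0,0,0,0,-30,200],[0,0,0,0,0,-30,200],[0,0,0,0,0,-30,200]]' && python3 -m creep '[[0,0,0,0,0,-30,200],[0,0,0,0,0,-25,200],[0,0,0,0,0,-15,200],[0,0,0,0,0,0,200],[0,0,0,0,-10,0,200],[0,0,0,0,-17,0,200],[0,0,0,0,-20,0,200],[0,0,0,-2,-20,0,200]]' && python3 -m creep '[[0,0,0,-2,-25,0,200],[0,0,0,-1,-25,0,200],[0,0,0,-1,-25,0,200],[0,0,0,-1,-25,0,200],[0,0,0,-1,-25,0,200],[0,0,0,-1,-25,0,200],[0,0,0,-1,-25,0,200],[0,0,0,-1,-25,0,200]]' && python3 -m creep '[[0,0,0,-1,-25,0,200],[0,0,0,-1,-25,0,200],[0,0,0,0,-25,0,200],[0,0,0,0,-25,0,200],[0,0,0,0,-25,0,200],[0,0,0,0,-20,0,200],[0,0,0,0,-15,0,200],[0,0,0,0,0,0,200]]'
```

```text
clock: 7.05
position: [0.6317, -0.2247, 0.299]
ee_rot: [1.0, -0.02, -0.0, -0.0]
ft_force: [1.0, -0.1, -3.4]
grip_width: 0.364
clock: 7.85
position: [0.6325, -0.1551, 0.3659]
ee_rot: [1.0, -0.02, -0.001, -0.001]
ft_force: [0.1, 0.2, -3.6]
grip_width: 0.366
clock: 8.65
position: [0.631, 0.0452, 0.3662]
ee_rot: [1.0, -0.02, -0.001, -0.0]
ft_force: [-0.2, 0.1, -4.1]
grip_width: 0.364
clock: 9.45
position: [0.6351, 0.2061, 0.3662]
ee_rot: [1.0, -0.018, -0.001, -0.0]
ft_force: [-0.8, -0.7, -3.6]
grip_width: 0.362
```

```bash
python3 -m creep '[[0,0,0,0,-15,0,200],[0,0,0,0,-14,0,200],[0,0,0,0,0,0,200],[0,0,0,0,0,0,200]]'; python3 - <<'E'
from h import *
o=get_obs();print(o["position"],o["ft_force"],o["joint_pos"])
for n in("side","top"):
    p,d=camera(n);W=cloud(n,d);np.savez(f"pics/{n}7.npz",p=p,d=d);cv2.imwrite(f"pics/{n}7.png",p)
    lidplane(n,W,o["position"][:2],.363,.03)
    for k in(.36,):print(proj(n,[.639,.2435,k]))
E
```

```text
clock: 9.85
position: [0.6377, 0.2317, 0.367]
ee_rot: [1.0, -0.02, -0.0, 0.0]
ft_force: [0.6, -0.2, -3.8]
grip_width: 0.367
[0.63773397 0.23166987 0.36702593] [ 0.58570956 -0.23128885 -3.82457956] [-0.10941843  0.48128742 -0.51211591  1.00964062  0.23087636  1.70146317
 -2.152477  ]
side lid tilt deg [ 0.17 -0.26] z 0.3646 3595 bbox centre [0.6373 0.2324 0.3637] [0.196 0.194 0.009]
[165.31948346 191.12995269]
top lid tilt deg [-0.17  0.42] z 0.364 4865 bbox centre [0.6417 0.1991 0.3634] [0.188 0.132 0.01 ]
[132.41347422 171.85472261]
```

View pics/side7.png

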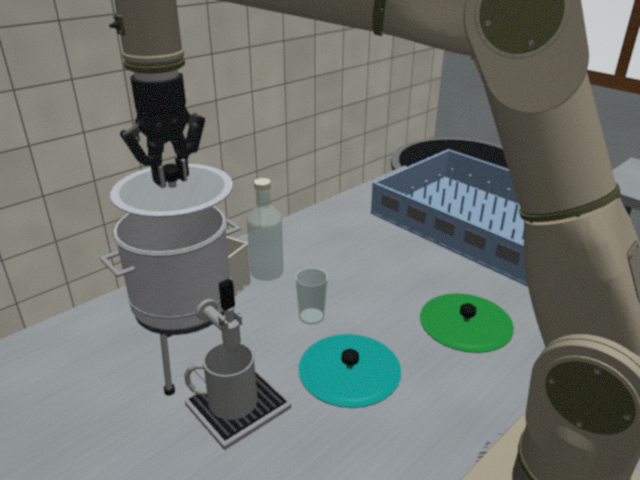

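View pics/top7.png

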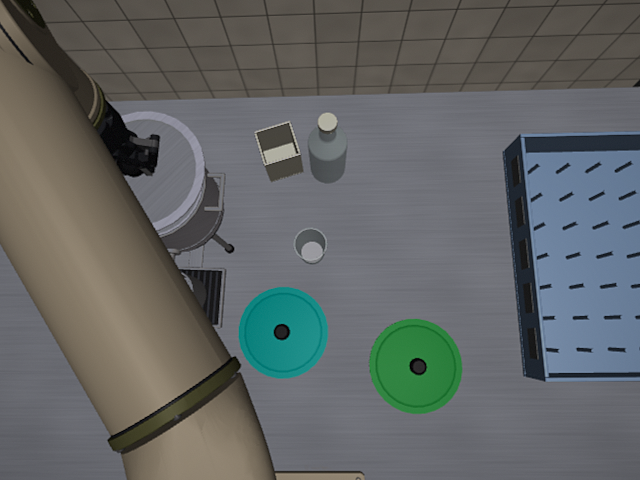

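```bash
python3 - <<'E'
from h import *
from scipy.optimize import least_squares
# fit outlines by projecting model circles to image: lid plate ring outer edge (r=.097) & tank rim (r=.090) in side view, via depth-based points
def edgefit(n,W,c,r0,zc,ztol):
    # outermost points per azimuth
    rr=np.hypot(W[...,0]-c[0],W[...,1]-c[1]);m=(abs(W[...,2]-zc)<ztol)&(rr<r0+.012)
    q=W[m];a=np.arctan2(q[:,1]-c[1],q[:,0]-c[0]);R=rr[m];out=[]
    for b in np.linspace(-np.pi,np.pi,73)[:-1]:
        s=(a>=b)&(a<b+np.pi/36)
        if s.sum()>2: out.append(q[s][np.argmax(R[s])][:2])
    out=np.array(out);f=least_squares(lambda x:np.hypot(*(out-x[:2]).T)-x[2],[*c,r0],loss="soft_l1",f_scale=.002)
    print(n,f.x.round(4),len(out))
for n in("side","top"):
    W=cloud(n,np.load(f"pics/{n}0.npz")["d"])
    edgefit(n+" rim",W,np.array([.6385,.2435]),.09,.299,.006)
    edgefit(n+" lid0",W,np.array([.632,-.224]),.097,.0155,.006)
W=cloud("side",np.load("pics/side7.npz")["d"])
edgefit("side lid7",W,np.array([.637,.232]),.097,.3645,.006)
E
```

```text
side rim [0.6372 0.2456 0.0921] 72
side lid0 [ 0.6319 -0.2231  0.0967] 72
top rim [0.6407 0.242  0.0925] 72
top lid0 [ 0.6334 -0.2258  0.0964] 72
side lid7 [0.6366 0.2327 0.0969] 65
```

```bash
python3 -m creep '[[0,0,0,0.5,-12,0,200],[0,0,0,0,0,10,200],[0,0,0,0,0,15,200],[0,0,0,0,0,10,200],[0,0,0,0,0,5,200],[0,0,0,0,0,0,200],[0,0,0,0,0,0,200]]'; python3 - <<'E'
from h import *
from scipy.optimize import least_squares
o=get_obs();print(o["position"],o["ft_force"],o["torque"])
p,d=camera("side");W=cloud("side",d);np.savez("pics/side8.npz",p=p,d=d)
cv2.imwrite("pics/c8.png",cv2.resize(p[130:290,80:280],None,fx=3.7,fy=3.7,interpolation=cv2.INTER_CUBIC))
lidplane("side",W,np.array([.637,.245]),.323,.02)
E
```

```text
clock: 10.65
position: [0.6389, 0.2432, 0.3277]
ee_rot: [1.0, -0.021, 0.0, -0.0]
ft_force: [1.3, 0.8, -5.5]
grip_width: 0.366
[0.63891464 0.24321821 0.32765892] [ 1.3254019   0.80799114 -5.54109239] [ 0.01295195 -0.00529195 -0.01882189]
side lid tilt deg [ 0.19 -0.25] z 0.3253 3735 bbox centre [0.6383 0.2432 0.3241] [0.196 0.194 0.009]
```

View pics/c8.png

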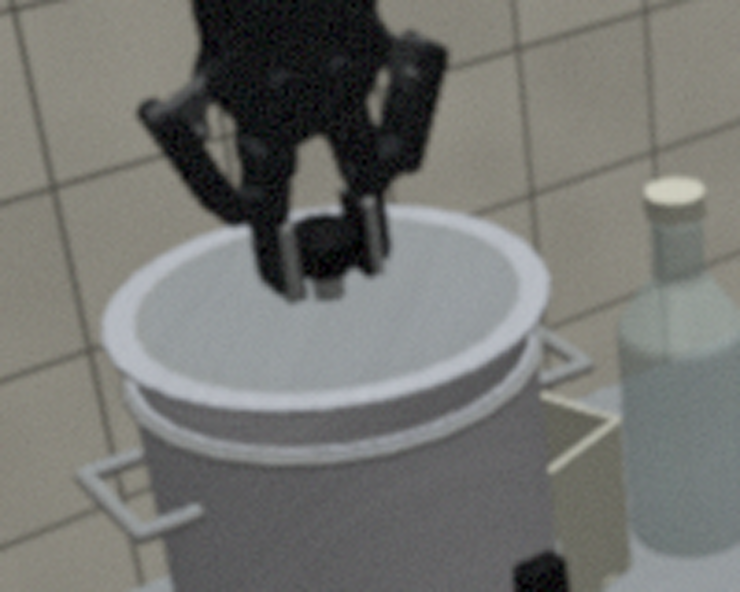

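```bash
python3 -m creep '[[0,0,0,0,0,4,200],[0,0,0,0,0,4,200],[0,0,0,0,0,4,200],[0,0,0,0,0,3,200],[0,0,0,0,0,0,200],[0,0,0,0,0,0,200]]'; python3 -m creep '[[0,0,0,0,0,2,200],[0,0,0,0,0,2,200],[0,0,0,0,0,0,200]]';python3 -m creep '[[0,0,0,0,0,2,200],[0,0,0,0,0,0,200]]'
```

```text
clock: 11.3
position: [0.6388, 0.2432, 0.3122]
ee_rot: [1.0, -0.021, -0.0, 0.0]
ft_force: [-0.3, 0.1, -5.7]
grip_width: 0.367
clock: 11.6
position: [0.6387, 0.2431, 0.3078]
ee_rot: [1.0, -0.021, -0.0, 0.0]
ft_force: [-0.2, 0.2, -4.1]
grip_width: 0.365
clock: 11.8
position: [0.6388, 0.2432, 0.3062]
ee_rot: [1.0, -0.021, 0.0, -0.0]
ft_force: [0.4, 0.9, -3.7]
grip_width: 0.368
```

```bash
python3 -m creep '[[0,0,0,0,0,1,200],[0,0,0,0,0,0,200]]';python3 -m creep '[[0,0,0,0,0,1,200],[0,0,0,0,0,0,200]]';python3 -c "
from h import *
print(get_obs()['torque'])
p,d=camera('side');W=cloud('side',d);lidplane('side',W,np.array([.637,.245]),.303,.02)"
```

```text
clock: 12.0
position: [0.6389, 0.2432, 0.306]
ee_rot: [1.0, -0.021, 0.001, -0.0]
ft_force: [-1.3, -1.2, 1.3]
grip_width: 0.363
clock: 12.2
position: [0.6389, 0.2432, 0.306]
ee_rot: [1.0, -0.021, 0.001, -0.0]
ft_force: [-3.3, -2.5, 7.6]
grip_width: 0.368
[-0.3897878   0.75118791 -0.00811161]
side lid tilt deg [ 0.22 -0.15] z 0.3037 3767 bbox centre [0.6383 0.2435 0.3022] [0.196 0.194 0.01 ]
```

Contact came at TCP 0.306, as predicted, and the lid is level with its plate at z 0.3037. I ease the load and open.

```bash
python3 -m creep '[[0,0,0,0,0,-1,200],[0,0,0,0,0,0,150],[0,0,0,0,0,0,110],[0,0,0,0,0,0,80],[0,0,0,0,0,0,70],[0,0,0,0,0,0,70]]';python3 -m creep '[[0,0,0,0,0,-10,70],[0,0,0,0,0,-20,70],[0,0,0,0,0,-25,70],[0,0,0,0,0,-25,70],[0,0,0,0,0,0,70],[0,0,0,0,0,0,70]]';python3 - <<'E'
from h import *
o=get_obs();print(o["position"],o["ft_force"])
for n in("side","top"):
    p,d=camera(n);W=cloud(n,d);np.savez(f"pics/{n}9.npz",p=p,d=d)
    lidplane(n,W,np.array([.638,.2445]),.303,.02)
    if n=="side":
        cv2.imwrite("pics/c9.png",cv2.resize(p[130:330,80:280],None,fx=2.9,fy=2.9,interpolation=cv2.INTER_CUBIC))
        q=W[(p.max(-1)<60)&(np.hypot(W[...,0]-.638,W[...,1]-.245)<.03)&(W[...,2]>.31)&(W[...,2]<.35)];print("knob",q.min(0),q.max(0))
E
```

```text
clock: 12.85
position: [0.6388, 0.2432, 0.3051]
ee_rot: [1.0, -0.021, -0.0, 0.0]
ft_force: [-0.1, -0.2, -0.2]
grip_width: 0.725
clock: 13.45
position: [0.6389, 0.2435, 0.386]
ee_rot: [1.0, -0.021, 0.001, -0.0]
ft_force: [0.3, -0.5, 1.1]
grip_width: 0.726
[0.63890362 0.24350829 0.38595152] [ 0.27721375 -0.542295    1.0613509 ]
side lid tilt deg [ 0.14 -0.1 ] z 0.3037 4050 bbox centre [0.6383 0.2433 0.3025] [0.196 0.195 0.009]
knob [0.61887525 0.23067932 0.31840687] [0.64792276 0.26074421 0.34093397]
top lid tilt deg [-0.03  0.4 ] z 0.3028 4921 bbox centre [0.6408 0.2332 0.3022] [0.193 0.177 0.01 ]
```

View pics/c9.png

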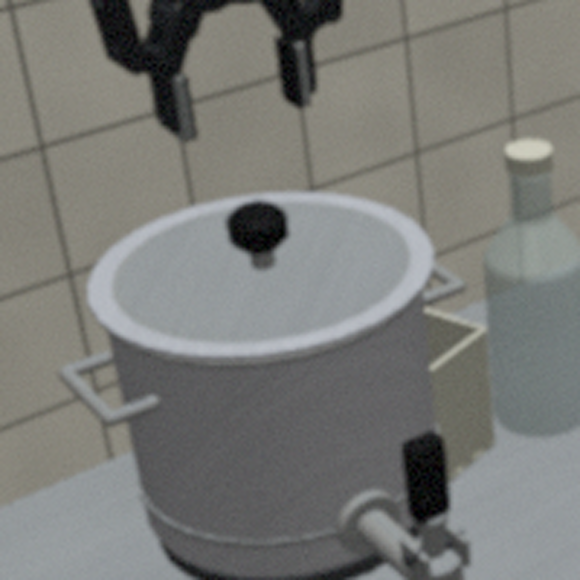

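The lid is seated and level: plate z 0.3037 from the side view and 0.3028 from the top, with tilt under 0.5°. Next is the tap. q7 is near its limit, so I'll see which way a half turn frees it.

```bash
python3 -m creep '[[0,0,0.14,0,0,-10,70],[0,0,0.14,0,0,0,70],[0,0,0,0,0,0,70]]'; python3 -c "
from h import *
print(get_obs()['joint_pos'])"
```

```text
clock: 13.85
position: [0.6387, 0.2431, 0.3945]
ee_rot: [0.987, -0.161, -0.0, 0.0]
ft_force: [-0.6, -1.0, 0.0]
grip_width: 0.727
[-0.16876995  0.49657217 -0.46665622  0.92215434  0.2203712   1.76520439
 -2.43706488]
```

```bash
R='';  python3 -m creep '[[0,0,-0.143,0,0,0,70],[0,0,-0.143,0,0,0,70],[0,0,-0.143,0,0,0,70],[0,0,-0.143,0,0,0,70],[0,0,-0.143,0,0,0,70],[0,0,-0.143,0,0,0,70],[0,0,-0.143,0,0,0,70],[0,0,-0.143,0,0,0,70]]' && python3 -m creep '[[0,0,-0.143,0,0,0,70],[0,0,-0.143,0,0,0,70],[0,0,-0.143,0,0,0,70],[0,0,-0.143,0,0,0,70],[0,0,-0.143,0,0,0,70],[0,0,-0.143,0,0,0,70],[0,0,-0.143,0,0,0,70],[0,0,-0.143,0,0,0,70]]' && python3 -m creep '[[0,0,-0.143,0,0,0,70],[0,0,-0.143,0,0,0,70],[0,0,-0.143,0,0,0,70],[0,0,-0.143,0,0,0,70],[0,0,-0.143,0,0,0,70],[0,0,-0.143,0,0,0,70],[0,0,-0.143,0,0,0,70],[0,0,-0.143,0,0,0,70]]' && python3 - <<'E'
from h import *
o=get_obs();print(o["joint_pos"])
R=Rn.from_quat(o["ee_rot"]).as_matrix();print(R.round(3))
for n in("side","top"):
    z=np.load(f"pics/{n}9.npz");p=z["p"].astype(int);W=cloud(n,z["d"])
    m=(p.max(-1)<50)&(W[...,2]>.215)&(W[...,2]<.29)&(W[...,1]>.2)&(W[...,0]<.51)&(W[...,0]>.44)
    q=W[m]
    if len(q):print(n,"grip",len(q),np.median(q,0),q.min(0),q.max(0))
E
```

```text
clock: 14.65
position: [0.6387, 0.243, 0.3943]
ee_rot: [0.914, 0.405, -0.001, 0.0]
ft_force: [0.1, 0.6, 0.4]
grip_width: 0.725
clock: 15.45
position: [0.6387, 0.243, 0.3943]
ee_rot: [0.55, 0.835, -0.001, -0.0]
ft_force: [-0.3, -0.5, -0.2]
grip_width: 0.726
clock: 16.25
position: [0.6387, 0.243, 0.3944]
ee_rot: [0.01, 1.0, -0.0, -0.0]
ft_force: [0.5, -0.5, -0.5]
grip_width: 0.727
[ 0.07246827  0.6140158  -0.99942562  0.9029816   0.52608971  1.83650146
  0.86956908]
[[-1.     0.02  -0.001]
 [ 0.02   1.    -0.001]
 [ 0.001 -0.001 -1.   ]]
side grip 368 [0.46853001 0.25575874 0.24994031] [0.46494098 0.24329713 0.22291185] [0.47914363 0.26464253 0.27119733]
```

```bash
python3 -m creep '[[0,0,0,15,0.5,0,70],[0,0,0,25,0.5,0,70],[0,0,0,30,1,0,70],[0,0,0,30,1,0,70],[0,0,0,30,1,0,70],[0,0,0,20,0,0,70],[0,0,0,15,0,0,70],[0,0,0,0,0,10,70]]' && python3 -m creep '[[0,0,0,0,0,25,70],[0,0,0,0,0,25,70],[0,0,0,0,0,20,70],[0,0,0,0,0,10,70],[0,0,0,0,0,0,70],[0,0,0,0,0,0,70]]' && python3 - <<'E'
from h import *
o=get_obs();print(o["position"],o["joint_pos"])
R=Rn.from_quat(o["ee_rot"]).as_matrix();print(R.round(3))
for n in("side","top"):
    p,d=camera(n);W=cloud(n,d);np.savez(f"pics/{n}10.npz",p=p,d=d);cv2.imwrite(f"pics/{n}10.png",p)
z=np.load("pics/side10.npz");p=z["p"];W=cloud("side",z["d"])
cv2.imwrite("pics/c10.png",cv2.resize(p[150:350,140:320],None,fx=3,fy=3,interpolation=cv2.INTER_CUBIC))
q=W[(p.max(-1)<60)&(np.hypot(W[...,0]-.474,W[...,1]-.2515)<.075)&(W[...,2]>.21)&(W[...,2]<.35)]
for a in np.arange(.21,.35,.01):
  s=q[(q[:,2]>=a)&(q[:,2]<a+.01)]
  if len(s):print(round(a,2),len(s),s[:,:2].min(0).round(3),s[:,:2].max(0).round(3))
E
```

```text
clock: 17.05
position: [0.4726, 0.2531, 0.3858]
ee_rot: [0.013, 1.0, -0.0, 0.001]
ft_force: [1.0, 0.8, 0.6]
grip_width: 0.724
clock: 17.65
position: [0.4744, 0.2524, 0.3056]
ee_rot: [0.015, 1.0, 0.0, 0.0]
ft_force: [0.7, 0.5, 0.6]
grip_width: 0.724
[0.47437306 0.25238007 0.30555917] [ 0.39709608  0.27483879 -1.15380827  1.52318833  0.25109744  1.5064112
  0.78203097]
[[-1.    0.03  0.  ]
 [ 0.03  1.    0.  ]
 [-0.    0.   -1.  ]]
0.21 3 [0.472 0.259] [0.476 0.261]
0.22 40 [0.466 0.245] [0.475 0.264]
0.23 71 [0.466 0.244] [0.475 0.264]
0.24 76 [0.465 0.243] [0.476 0.264]
0.25 75 [0.466 0.243] [0.476 0.265]
0.26 110 [0.465 0.242] [0.479 0.264]
0.27 9 [0.471 0.246] [0.475 0.263]
0.31 5 [0.463 0.221] [0.478 0.222]
0.32 90 [0.46  0.209] [0.481 0.297]
0.33 103 [0.46  0.207] [0.481 0.298]
0.34 112 [0.46  0.209] [0.48  0.298]
```

View pics/c10.png

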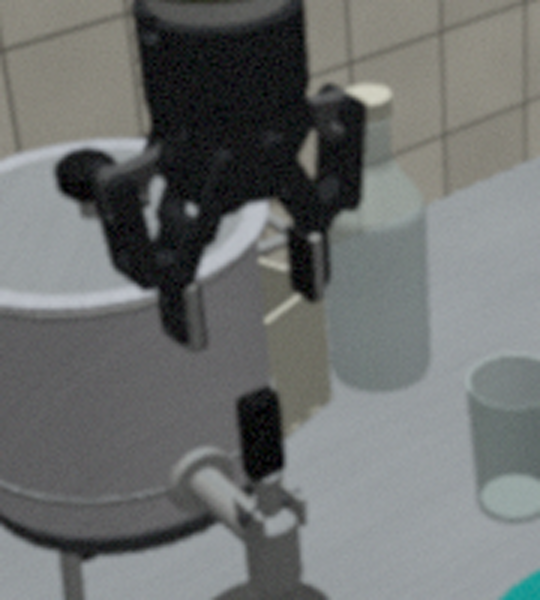

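The fingers straddle the paddle: finger centre y 0.2535, paddle 0.2537. Moving 2 mm toward the tank and descending.

```bash
python3 -m creep '[[0,0,0,-2,0,10,70],[0,0,0,0,0,20,70],[0,0,0,0,0,20,70],[0,0,0,0,0,15,70],[0,0,0,0,0,8,70],[0,0,0,0,0,5,70],[0,0,0,0,0,0,70],[0,0,0,0,0,0,70]]' && python3 - <<'E'
from h import *
o=get_obs();print(o["position"],o["joint_pos"])
p,d=camera("side");W=cloud("side",d);np.savez("pics/side11.npz",p=p,d=d)
cv2.imwrite("pics/c11.png",cv2.resize(p[170:350,140:320],None,fx=3,fy=3,interpolation=cv2.INTER_CUBIC))
E
```

```text
clock: 18.55
position: [0.4763, 0.2525, 0.2278]
ee_rot: [0.015, 1.0, 0.0, 0.0]
ft_force: [0.0, 0.3, -0.1]
grip_width: 0.728
[0.47626194 0.25251405 0.22779993] [ 0.37747216  0.32534378 -1.13040088  1.64597571  0.30033543  1.36143798
  0.74426588]
```

View pics/c11.png

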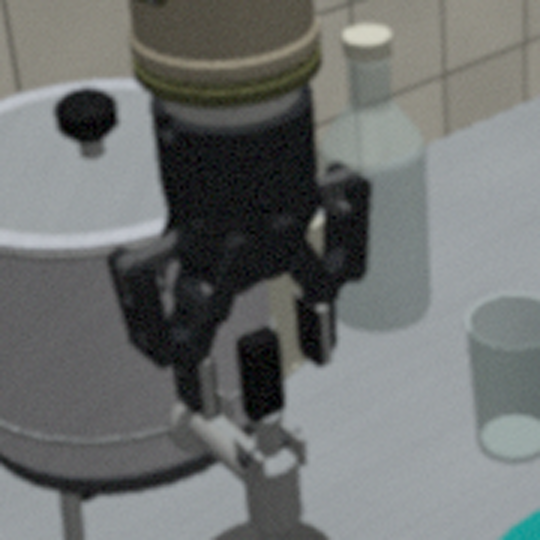

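```bash
python3 -m creep '[[0,0,0,0,0,0,130],[0,0,0,0,0,0,180],[0,0,0,0,0,0,230],[0,0,0,0,0,0,230],[0,0,0,0,0,0,230],[0,0,0,0,0,0,230]]' 90 && python3 - <<'E'
from h import *
o=get_obs();print(o["position"],o["ft_force"],o["torque"])
p,d=camera("side");W=cloud("side",d);np.savez("pics/side12.npz",p=p,d=d)
cv2.imwrite("pics/c12.png",cv2.resize(p[170:350,140:320],None,fx=3,fy=3,interpolation=cv2.INTER_CUBIC))
q=W[(p.max(-1)<60)&(np.hypot(W[...,0]-.474,W[...,1]-.2515)<.075)&(W[...,2]>.2)&(W[...,2]<.30)]
for a in np.arange(.2,.3,.01):
  s=q[(q[:,2]>=a)&(q[:,2]<a+.01)]
  if len(s):print(round(a,2),len(s),s[:,:2].min(0).round(3),s[:,:2].max(0).round(3))
E
```

```text
clock: 19.2
position: [0.4762, 0.2523, 0.2276]
ee_rot: [0.016, 1.0, -0.0, 0.0]
ft_force: [-1.6, -1.4, 5.6]
grip_width: 0.243
[0.47615368 0.25227987 0.22761454] [-1.55730305 -1.35420712  5.61110306] [-0.31205019  0.32395239 -0.13898212]
0.2 2 [0.469 0.268] [0.474 0.269]
0.21 1 [0.476 0.26 ] [0.476 0.26 ]
0.22 37 [0.466 0.246] [0.471 0.263]
0.23 68 [0.464 0.24 ] [0.549 0.274]
0.24 106 [0.463 0.23 ] [0.48  0.278]
0.25 126 [0.463 0.228] [0.481 0.278]
0.26 159 [0.463 0.229] [0.483 0.278]
0.27 148 [0.459 0.215] [0.484 0.29 ]
0.28 310 [0.46  0.206] [0.486 0.298]
0.29 241 [0.456 0.202] [0.489 0.304]
```

View pics/c12.png

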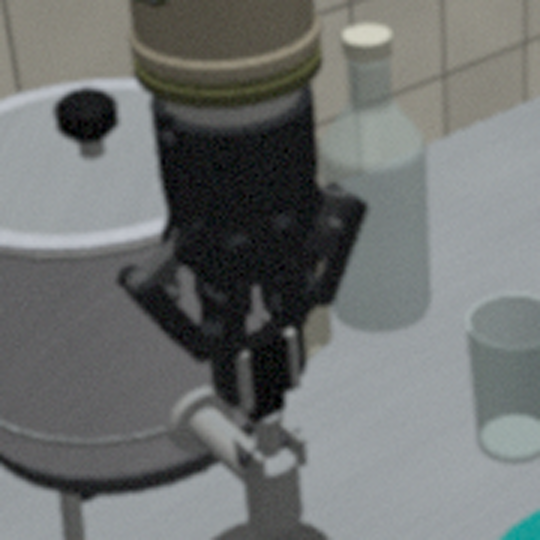

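Gripped at about 20.7 mm. The z discrepancy could be in the tool frame or in world z, and that changes the arc. I'll start with a small lean of 0.1 rad and compare force and picture.

```bash
python3 -m creep '[[0,-0.05,0,1.6,0,0,230],[0,-0.05,0,1.6,0,0,230],[0,0,0,0,0,0,230],[0,0,0,0,0,0,230]]' && python3 - <<'E'
from h import *
o=get_obs();print(o["position"],o["ft_force"],o["torque"],Rn.from_quat(o["ee_rot"]).as_matrix()[:,2])
p,d=camera("side");W=cloud("side",d);np.savez("pics/side13.npz",p=p,d=d)
cv2.imwrite("pics/c13.png",cv2.resize(p[170:350,140:320],None,fx=3,fy=3,interpolation=cv2.INTER_CUBIC))
q=W[(p.max(-1)<60)&(np.hypot(W[...,0]-.474,W[...,1]-.2515)<.085)&(W[...,2]>.2)&(W[...,2]<.35)]
for a in np.arange(.2,.35,.01):
  s=q[(q[:,2]>=a)&(q[:,2]<a+.01)]
  if len(s):print(round(a,2),len(s),s[:,:2].min(0).round(3),s[:,:2].max(0).round(3))
E
```

```text
clock: 19.65
position: [0.4731, 0.2524, 0.2276]
ee_rot: [0.016, 0.999, -0.001, 0.051]
ft_force: [0.3, 1.3, 3.6]
grip_width: 0.246
[0.47313784 0.25236739 0.2275526 ] [0.2623636  1.32330002 3.57999884] [-0.03630865 -0.07965195 -0.17428086] [ 0.10089248 -0.00300473 -0.9948928 ]
0.2 4 [0.466 0.267] [0.473 0.269]
0.21 2 [0.472 0.26 ] [0.477 0.261]
0.22 35 [0.463 0.239] [0.55  0.264]
0.23 68 [0.459 0.238] [0.55  0.273]
0.24 107 [0.458 0.23 ] [0.55  0.278]
0.25 125 [0.457 0.23 ] [0.475 0.278]
0.26 149 [0.455 0.231] [0.479 0.278]
0.27 152 [0.452 0.214] [0.477 0.292]
0.28 290 [0.45  0.206] [0.479 0.298]
0.29 229 [0.447 0.203] [0.479 0.305]
0.3 296 [0.445 0.197] [0.479 0.311]
0.31 300 [0.444 0.192] [0.469 0.317]
0.32 423 [0.44 0.19] [0.476 0.318]
0.33 327 [0.44  0.202] [0.471 0.314]
0.34 147 [0.448 0.213] [0.468 0.295]
```

View pics/c13.png

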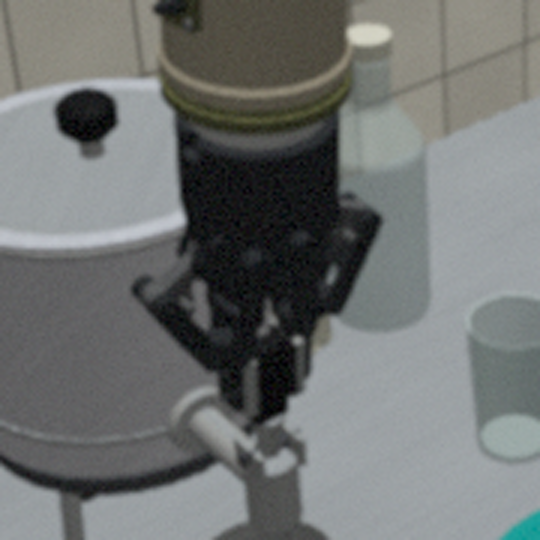

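With 0.1 rad of lean, the grip moved about 6 mm at z 0.25. That matches a rotation about the reported TCP, so the offset lies along the tool axis, and force and moment stayed small. I continue on the same arc.

```bash
python3 -m creep '[[0,-0.05,0,1.5,0,0,230],[0,-0.05,0,1.5,0,0,230],[0,-0.05,0,1.5,0,0,230],[0,-0.05,0,1.5,0,0,230],[0,0,0,0,0,0,230],[0,0,0,0,0,0,230]]' && python3 -c "
from h import *
o=get_obs();print(o['torque'],Rn.from_quat(o['ee_rot']).as_matrix()[:,2],o['joint_pos'])"
python3 -m creep '[[0,-0.05,0,1.5,0,0,230],[0,-0.05,0,1.5,0,0,230],[0,-0.05,0,1.5,0,0,230],[0,-0.05,0,1.5,0,0,230],[0,0,0,0,0,0,230],[0,0,0,0,0,0,230]]' && python3 - <<'E'
from h import *
o=get_obs();z=Rn.from_quat(o["ee_rot"]).as_matrix()[:,2];print(o["position"],o["ft_force"],o["torque"],z,"tilt",np.arcsin(np.hypot(*z[:2])),o["joint_pos"])
for n in("side","top"):
    p,d=camera(n);W=cloud(n,d);np.savez(f"pics/{n}14.npz",p=p,d=d);cv2.imwrite(f"pics/{n}14.png",p)
p=cv2.imread("pics/side14.png");cv2.imwrite("pics/c14.png",cv2.resize(p[200:350,160:310],None,fx=4,fy=4,interpolation=cv2.INTER_CUBIC))
E
```

```text
clock: 20.3
position: [0.4672, 0.2526, 0.2265]
ee_rot: [0.015, 0.989, -0.002, 0.15]
ft_force: [0.7, 0.9, 4.3]
grip_width: 0.24
[-0.22640545 -0.06602603 -0.23559445] [ 0.29595215 -0.00900287 -0.95516034] [ 0.52037253 -0.01346719 -1.19544006  1.88467001  0.2102066   1.04040863
  0.77690706]
clock: 20.9
position: [0.4616, 0.2529, 0.2243]
ee_rot: [0.015, 0.969, -0.004, 0.247]
ft_force: [2.3, 1.0, 3.2]
grip_width: 0.242
[0.46157162 0.25292198 0.22430527] [2.2775197  0.99193659 3.15138541] [-0.42069076 -0.03325695 -0.25738439] [ 0.47919419 -0.01448605 -0.87758936] tilt 0.49998581823924004 [ 0.49615125 -0.25551019 -1.14892732  2.03909974  0.11933196  0.82598323
  0.79021683]
```

View pics/c14.png

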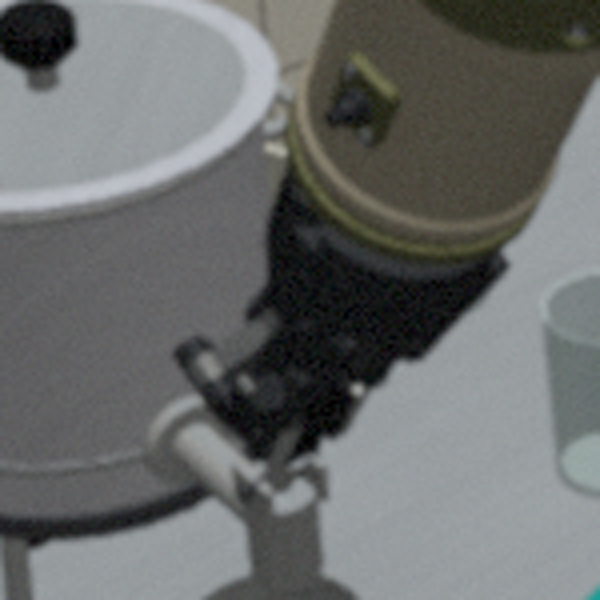

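```bash
python3 -m creep '[[0,-0.02,0,0.7,0,0,230],[0,0,0,0,0,0,230],[0,0,0,0,0,0,230]]' && python3 - <<'E'
from h import *
o=get_obs();z=Rn.from_quat(o["ee_rot"]).as_matrix()[:,2];print(o["position"],o["ft_force"],o["torque"],"tilt",np.arcsin(np.hypot(*z[:2])))
p,d=camera("side");W=cloud("side",d);np.savez("pics/side15.npz",p=p,d=d);cv2.imwrite("pics/side15.png",p)
x0,y0,f=190,270,8
c=cv2.resize(p[y0:y0+75,x0:x0+75],None,fx=f,fy=f,interpolation=cv2.INTER_CUBIC)
p0=np.load("pics/side0.npz")["p"]
c0=cv2.resize(p0[y0:y0+75,x0:x0+75],None,fx=f,fy=f,interpolation=cv2.INTER_CUBIC)
psi=-.035;ex=np.array([np.cos(psi),np.sin(psi),0]);pin=np.array([.639,.2445,.197])-.165*ex
for th,col in((0,(255,0,0)),(.4,(0,255,255)),(.52,(0,255,0)),(.65,(0,0,255))):
    for im in ([c0] if th==0 else [c]):
        a,b=[((proj("side",pin+r*(np.array([0,0,1])*np.cos(th)-ex*np.sin(th)))-[x0,y0]+.5)*f).astype(int) for r in(0,.073)]
        cv2.line(im,tuple(map(int,a)),tuple(map(int,b)),col,1)
cv2.imwrite("pics/c15.png",cv2.resize(np.hstack([c0,c]),(800,400)))
E
```

```text
clock: 21.3
position: [0.461, 0.2529, 0.224]
ee_rot: [0.015, 0.966, -0.004, 0.257]
ft_force: [1.9, -0.5, 5.4]
grip_width: 0.247
[0.46104347 0.2529471  0.22399776] [ 1.93886405 -0.50061653  5.3648066 ] [-0.55192968  0.06938175 -0.45105338] tilt 0.5194778480205141
```

View pics/c15.png

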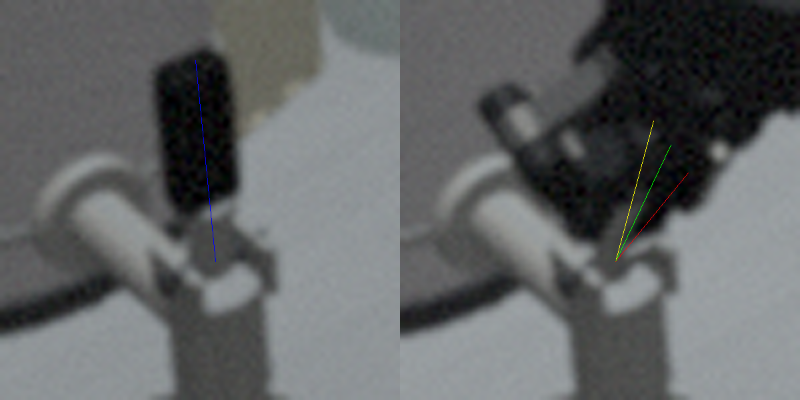

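View pics/side15.png

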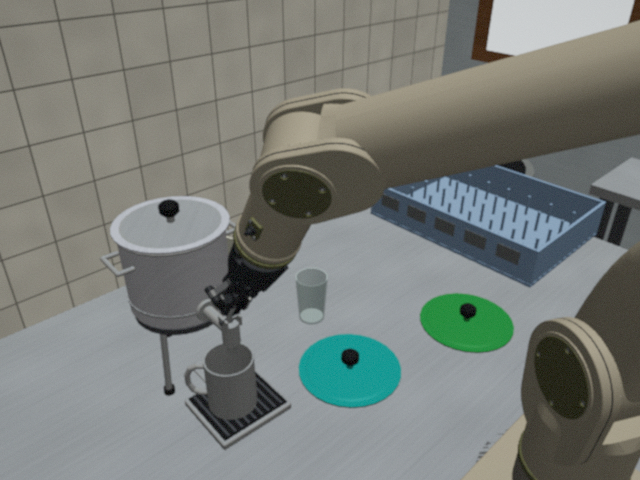

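View pics/top14.png

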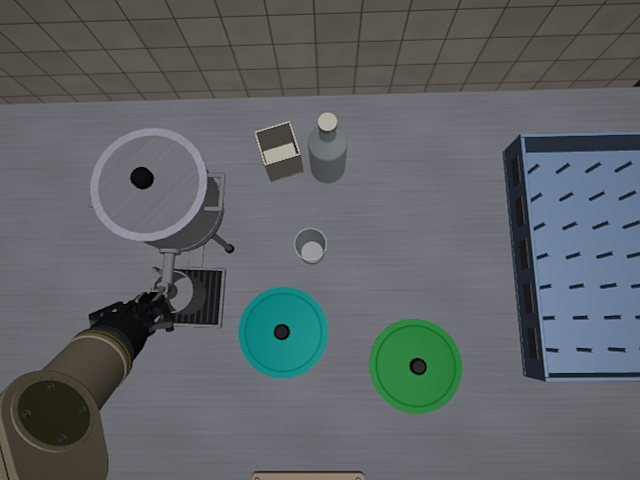

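The side view shows the lid seated, with the jug, glass and bottle unmoved. The predicted 0.52 line runs along the paddle. I'll check the lean from depth on the pads and paddle, and compare the bystanders with the first pictures.

```bash
python3 - <<'E'
from h import *
psi=-.035;c0=np.array([.639,.2445]);e=np.array([np.cos(psi),np.sin(psi)]);pe=np.array([-e[1],e[0]])
for f in("side12","side15"):
    z=np.load(f"pics/{f}.npz");W=cloud("side",z["d"]);p=z["p"]
    out=-(W[...,:2]-c0)@e-.165;lat=(W[...,:2]-c0)@pe;h=W[...,2]-.197
    for name,lo,hi in(("paddle",-.005,.012),("any",-.03,.03)):
        m=(p.max(-1)<75)&(lat>lo)&(lat<hi)&(h>.015)&(h<.07)&(out>-.01)&(out<.06)
        o_,h_=out[m],h[m]
        for i in range(5):
            s=np.polyfit(h_,o_,1);r=abs(np.polyval(s,h_)-o_);k=r<.006;o_,h_=o_[k],h_[k]
        print(f,name,m.sum(),len(o_),"angle",np.arctan(s[0]).round(3),"perp offset",(s[1]*np.cos(np.arctan(s[0]))).round(4))
for n,b in(("side","side15"),("top","top14")):
    a=np.load(f"pics/{n}0.npz")["p"];q=np.load(f"pics/{b}.npz")["p"]
    D=cv2.absdiff(cv2.GaussianBlur(a,(5,5),0),cv2.GaussianBlur(q,(5,5),0)).max(-1)
    R={"side":dict(tumbler=(295,265,330,325),bottle=(250,178,285,230),jug=(185,345,255,420),teal=(300,335,400,405)),"top":dict(tumbler=(293,227,328,265),bottle=(307,112,348,183),tub=(254,120,303,182),jug=(165,262,208,312))}[n]
    for k,(x0,y0,x1,y1) in R.items():print(n,k,np.percentile(D[y0:y1,x0:x1],[50,95]))
W=cloud("top",np.load("pics/top14.npz")["d"]);lidplane("top",W,np.array([.6405,.242]),.303,.02)
W=cloud("side",np.load("pics/side15.npz")["d"]);lidplane("side",W,np.array([.638,.2445]),.303,.02)
E
```

```text
side12 paddle 223 221 angle 0.009 perp offset 0.0056
side12 any 515 484 angle 0.014 perp offset 0.0056
side15 paddle 74 74 angle 0.508 perp offset 0.007
side15 any 276 268 angle 0.549 perp offset 0.0057
side tumbler [7. 9.]
side bottle [ 79. 100.]
side jug [6. 8.]
side teal [8. 9.]
top tumbler [2. 2.]
top bottle [2. 2.]
top tub [2. 2.]
top jug [1. 2.]
top lid tilt deg [ 0.03 -0.03] z 0.3024 8117 bbox centre [0.6404 0.242  0.3024] [0.193 0.194 0.012]
side lid tilt deg [ 0.16 -0.11] z 0.3037 4040 bbox centre [0.6387 0.2437 0.3024] [0.196 0.193 0.01 ]
```

```bash
python3 -m creep '[[0,0,0,0,0,0,230],[0,0,0,0,0,0,230],[0,0,0,0,0,0,230],[0,0,0,0,0,0,230],[0,0,0,0,0,0,230]]' && python3 -c "
from workcell import *
print(hand_in())"
```

```text
clock: 21.85
position: [0.4611, 0.253, 0.224]
ee_rot: [0.015, 0.966, -0.004, 0.257]
ft_force: [0.2, -0.6, 7.3]
grip_width: 0.24
the job is handed in; nothing more can be done
None
```

The grey metal lid is seated and released on the tank. After that I pulled the tap to its half-open mark, and the gripper was still holding it there when I handed in at 21.85 s.

**Last checks:**
- **Lid:** both cameras show it level within 0.2°. The plate's upper face is at about 0.3025–0.304 m (0.303 expected), and it is centred on the rim within about 1–2 mm.
- **Tap:** the tool leans 0.519 rad. Depth on the paddle gave 0.508 and pads plus paddle gave 0.549, against 0.52 wanted. The grip and pose held steady over the final half second.
- **Jug, glass, bottle and tub:** unchanged from the first pictures. The arm blocked the side view of the bottle, so that one rests on the top view.

**What disagreed:**
- **Fingertip position:** the cameras put the fingertips about 30 mm farther back along the tool axis than the stated tool frame implies. I used camera heights instead, and a small test lean agreed with them.
- **Spring force:** the wrist force changed by only about 4 N along the pull, less than the 8 N described. I did not settle why.

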